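Set a label dispenser's length stop by clicks and lock it

ROBOT

A 6-joint arm with a two-finger parallel gripper is mounted at the origin on the work surface; the furniture and walls round the work are solid. World frame = base frame: x ahead of the robot, y to its left, z up, the work surface at z = 0. Lengths are in mm, angles in rad, forces in N, time in s.
With the tool pointing down it reaches from about 350 to 975 mm from the base axis. Payload 17.4 kg.
Tool frame: the origin (TCP) lies between the finger pads; the fingertips stand manip.tips_ahead ahead of it and the grasp point (between the pads) lies 11 mm behind it (manip.tips_ahead is the distance from the TCP to the fingertips, in mm); z points along the fingers, y is the line along which they close (so a half turn about z gives the same grasp; the last joint's range is limited). The gripper opens to 85 mm and grips with 20 to 120 N. Pads are 22 mm wide; open, the fingers measure 114 mm over their backs; the gripper's body (76 mm by 85 mm) begins 54 mm behind the grasp point. The pads swing forward as they close: fully open they stand 13 mm farther back than shut.
Start: joints at [1.068, 0.116, 1.442, -0, 1.584, -0.038], TCP at [302.573, 603.392, 239.303] pointing down, gripper open.
Joint ranges: [-2.83, 2.83], [-0.83, 2.19], [0.07, 2.5], [-1.14, 4.28], [0.01, 3], [-2.97, 2.97]. Speed limits (rad/s): [1.89, 1.89, 2.22, 3.14, 3.14, 3.14].

INTERFACE

Orientations are given as a rotation vector (axis times angle).
In Python, from station import manip gives the robot as it stands.
- The arm moves only by the tool arm_command, never from a script. Its argument "motion" is a list of rows, each a list of 2 entries, a list of its own where there are three numbers: the shift along the tool's x, y, z in mm, then the turn about the tool's z in rad. In form: [[[x, y, z], twist], ...]. A call has exactly 10 rows; each row shifts and turns the commanded pose from where the row before left it, along the tool's axes as they then stand; what a row does not reach is not made up. A row lasts 1/10 s, in which the tool goes at most 50 mm and 8.59 degrees, less where a joint would pass 70% of its speed; a pose out of reach is approached as far as the arm can. A call is refused whole if a number of a shift passes 50 or a number of a turn 0.15, either way. A call with a gripper value outside its range is refused whole. "grip" is the finger opening in mm, from 0 to 85.4, set as the call begins (left out, the last holds). The fingers move at their own pace and stop on an object; "newtons" is the grip in N (left out, the last holds). Time passes only in rows, so rows that do not move let the fingers close, or fill a call up. It gives the time, the measured TCP pose, the force, the opening and the grip force at its end, in the units of the state.
- manip.get_state(): the state, without advancing time (a new reading comes with each control period).
- manip.grab_frame(name): name is "scene" or "top"; returns a dict with "image" (384x512x3 uint8, red, green, blue), "mtx" (3x3 intrinsics, pixels), "rvec" (rotation vector, rad) and "tvec" (3), from world to camera coordinates, as OpenCV has them. Camera axes: x right, y down, z forward; pixel columns grow to the right and rows downward; lengths in mm; the calibration is good to about 2 mm. A picture is of the moment at which its call begins. There is no depth.
- manip.close_job(): hands the job in; it is judged then, once.
Trained networks look in the newest picture that a camera, given by its name, has taken for a name from the list of things; names that differ only in an ending like _2 or _b are one class to them, and where a whole thing is asked for, a point or a joint stands for the part that bears it (a point fixed in the world has none). Each returns a list of dicts, best first, with "score" (0 to 1); they miss things now and then, are a little off and sometimes report something else, mostly with a low value. They report only what shows in the picture. A call takes as long as a camera call.
- manip.look_for(camera, query): "bbox" ([left, top, right, bottom] in pixels, round what is visible of it).
The state is a dict: "time": time; "qpos": joint angles; "joint_velocities": joint speeds; "joint_torque": joint torques, N m; "tool_pos": TCP position; "orientation": TCP orientation; "contact_force": force on the tool from outside, world axes, zero at the start; "wrist_torque": the same for the moment, N m; "grip_width": finger opening in mm; "gripper_force": force on a finger pad.
Only numpy, scipy, OpenCV 4.12 (cv2) and the standard library are available. Lean on these libraries where they do the work, as an engineer would, in place of code of your own. Each camera call takes 0.05 s, during which the arm holds its last target. There are 200 camera calls.

TASK

The length stop of the label dispenser stands at the right-hand end of its track: with the fingertips push its upright tab to the left along the track, counting the clicks, and stop in the third click without ever going on into the fourth. Then press the black clamp plunger fully down to lock the setting, and move clear. Only push and press: do not pinch the tab, and leave the loose things lying round the dispenser where they are.

Things in the scene. Friction and masses are not known exactly. Their poses are not given: they have to be found in the camera images.
- dispenser: Grey flat housing, 30 mm high, fixed on a plywood shelf (top at z = 150 mm). Origin on its underside; it spans x -60..110, y -135..135 mm. x points away from the robot (yaw up to 0.35 rad), y (left) is the pushing direction, z up. Track along y at x = -20 mm, between end blocks 10 mm high, 12 mm thick, at y = -100 and +50. Label roll at x 47..109, y -80..-20, 66 mm high over the housing; low roller and fence at x 46..98, y 35..105.
- stop_tab (a point): Centre of the top edge of the length stop's upright grey tab, 78 mm above the shelf. The tab is 44 mm wide across the track (dispenser x), 16 mm thick along it (y), 40 mm high; it stands on a carriage 62 x 26 mm whose top is 11.5 mm above the housing, so push the tab 15 to 40 mm above the housing (8 to 33 mm below its top edge).
- length_stop (a joint): Slide of the length stop, m: 0 at the right-hand end, growing to the dispenser's +y (left), end 0.100. Sprung notches at 0 (start, not counted), 0.020, 0.040, 0.060 (third click), 0.080, 0.100, each with a line on the housing. About 4 to 7 N moves it out of a notch; about 10 mm on it snaps forward by itself into the next and stays, so a finger following slowly loses and regains contact at each click.
- clamp_top (a point): Centre of the top face of the clamp plunger, a black mushroom button 34 mm across, its top 25 mm above the housing when up, at the left of the track (x = -20, y = +95 mm of the dispenser). It is pressed straight down by 10 mm and stays where it is left.
- clamp (a joint): Travel of the clamp plunger, in m: 0 up (start), 0.010 fully down. About 4 to 6 N moves it; it has no spring.
- tape_roll: Bystander, loose: roll of brown packing tape lying flat, 68 mm across, 24 mm high; origin at the centre of its underside. Leave it alone.
- marker_a: Bystander, loose: blue and white marker pen lying down, 138 mm long, 18 mm thick; origin at the centre of its underside. Leave it alone.
- lid_0: Bystander, loose: white jar lid lying flat, 70 mm across, 14 mm high; origin at the centre of its underside. Leave it alone.
- ribbon_roll: Bystander, loose: roll of pink ribbon lying flat, 62 mm across, 24 mm high; origin at the centre of its underside. Leave it alone.

How it is judged:
By the outcome, as a careful person would: the job done as asked, in the order asked, and still so for the second after the job is handed in, with the robot touching nothing.
It also fails if it takes over 54 s, if anything falls off the work surface, if the arm or the gripper's body presses on something with over 40 N, if the wrist force passes 120 N, or if a joint passes its speed limit or range.

## Working session

There is one attempt and no reset: what is moved stays moved. The work goes in short steps, Python scripts to look and compute and a tool call to move; the robot and the scene stay as the last step left them, time stands still between calls to the robot, and variables do not carry over. Pictures are saved under pics/ and viewed, at most 10 in all, crops included, and the job is handed in when it is done.

Besides the shell and the picture viewer there is one more tool, called after "Request:" by a JSON object that holds its "op" and its "data". arm_command: Moves the arm, as the interface text tells. Its arguments: {"type":"object","properties":{"motion":{"type":"array"},"grip":{"type":"number"},"newtons":{"type":"number"}},"required":["motion"]}

```bash
mkdir -p pics; python3 - <<'E'
from station import manip
import cv2,numpy as np
s=manip.get_state()
print(manip.tips_ahead,{k:np.round(s[k],3) for k in('time','tool_pos','orientation','contact_force','grip_width')})
ims=[]
for c in('scene','top'):
    f=manip.grab_frame(c); cv2.imwrite(f'pics/{c}0.png',f['image'][:,:,::-1])
    np.savez(f'{c}_cal.npz',m=f['mtx'],r=f['rvec'],t=f['tvec'])
    R=cv2.Rodrigues(np.array(f['rvec'],float))[0]; print(c,'cam at',(-R.T@np.ravel(f['tvec'])).round(),'fwd',R[2].round(2), f['mtx'][0][0])
    for q in('dispenser','stop_tab','clamp_top','tape_roll','marker_a','lid_0','ribbon_roll'):
        print(c,q,[(np.round(d['bbox']),round(d['score'],2)) for d in manip.look_for(c,q)[:2]])
E
```

```text
8.0 {'time': np.float64(0.0), 'tool_pos': array([302.49 , 603.227, 238.547]), 'orientation': array([-7.230e-01, -3.057e+00,  2.000e-03]), 'contact_force': array([ 0.154, -0.409,  0.168]), 'grip_width': np.float64(85.192)}
scene cam at [  71. -588.  831.] fwd [ 0.47  0.65 -0.6 ] 429.4223434893406
scene dispenser [(array([218., 178., 353., 276.]), 0.84)]
scene stop_tab [(array([286., 224., 309., 254.]), 0.7)]
scene clamp_top []
scene tape_roll [(array([257., 266., 286., 297.]), 0.89)]
scene marker_a [(array([204., 224., 245., 260.]), 0.81)]
scene lid_0 [(array([213., 180., 242., 197.]), 0.68)]
scene ribbon_roll [(array([357., 242., 387., 268.]), 0.81)]
top cam at [ 452.   57. 1646.] fwd [ 0.06  0.   -1.  ] 468.1395998990951
top dispenser [(array([224., 135., 320., 206.]), 0.69), (array([318., 131., 345., 146.]), 0.26)]
top stop_tab [(array([293., 164., 306., 188.]), 0.45)]
top clamp_top [(array([293., 163., 307., 189.]), 0.18)]
top tape_roll [(array([302., 197., 323., 219.]), 0.72), (array([295., 164., 308., 189.]), 0.33)]
top marker_a [(array([242., 208., 283., 219.]), 0.68), (array([238., 182., 250., 194.]), 0.27)]
top lid_0 [(array([194., 167., 218., 188.]), 0.89)]
top ribbon_roll [(array([319., 130., 342., 145.]), 0.71)]
```

View pics/scene0.png

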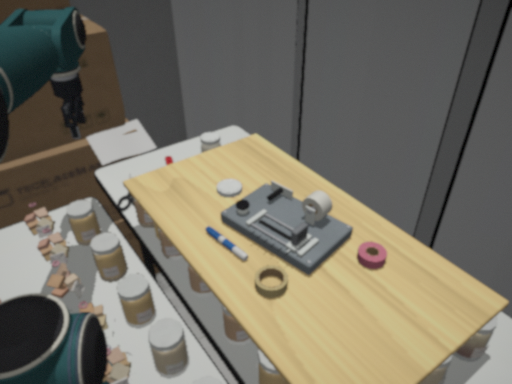

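View pics/top0.png

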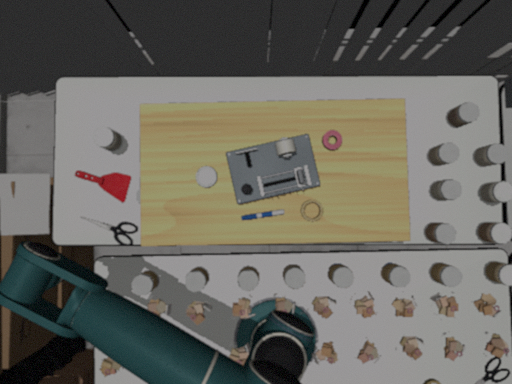

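The scene view shows the dispenser at about (285,225), with the tab near (297,238) and the black plunger near (242,207). In the top view the housing spans (226..320, 135..204), with the plunger at (247,189) and the tab near (300,176). Next I fit its pose.

```bash
cat > h.py <<'E'
import cv2,numpy as np
def cal(c):
    d=np.load(f'{c}_cal.npz'); return d['m'].astype(float),d['r'].astype(float),d['t'].astype(float)
def proj(c,P):
    m,r,t=cal(c); return cv2.projectPoints(np.array(P,float).reshape(-1,1,3),r,t,m,None)[0].reshape(-1,2)
def ray(c,uv,z):
    m,r,t=cal(c); R=cv2.Rodrigues(r)[0]; C=-R.T@t.ravel(); d=R.T@np.linalg.solve(m,[*uv,1]); return (C+d*(z-C[2])/d[2])
def w(p,P):
    x,y,a=p; P=np.array(P,float).reshape(-1,3); c,s=np.cos(a),np.sin(a)
    return np.c_[x+c*P[:,0]-s*P[:,1],y+s*P[:,0]+c*P[:,1],150+P[:,2]]
E
python3 - <<'E'
from h import *
from scipy.optimize import minimize
H=[[X,Y,Z] for Z in(0,30) for X,Y in((-60,-135),(-60,135),(110,135),(110,-135))]
data={}
for c,box in(('top',(205,115,345,225)),('scene',(195,165,375,290))):
    im=cv2.imread(f'pics/{c}0.png'); hsv=cv2.cvtColor(im,cv2.COLOR_BGR2HSV)
    g=(hsv[...,1]<75).astype(np.uint8); m=np.zeros_like(g); x0,y0,x1,y1=box; m[y0:y1,x0:x1]=g[y0:y1,x0:x1]
    m=cv2.morphologyEx(m,cv2.MORPH_OPEN,np.ones((3,3),np.uint8))
    n,l,st,ce=cv2.connectedComponentsWithStats(m); k=1+np.argmax(st[1:,4]); data[c]=(l==k).astype(np.uint8); print(c,st[k])
roll=[[78+31*np.cos(t),-50+0*t,30+33+33*np.sin(t)] for t in np.linspace(0,6.28,20)]
def cost(p):
    e=0
    for c in data:
        r=np.zeros((384*4,512*4),np.uint8)
        for pts in(H,[[X,Y,Z] for X in(47,109) for Y in(-80,-20) for Z in(30,90)]):
            q=cv2.convexHull(np.round((proj(c,w(p,pts))+.5)*4).astype(np.int32)); cv2.fillConvexPoly(r,q,1)
        e+=abs(cv2.resize(r.astype(np.float32),(512,384),interpolation=cv2.INTER_AREA)-cv2.morphologyEx(data[c],cv2.MORPH_CLOSE,np.ones((7,7)))).sum()
    return e
x0=ray('top',(273,170),180); best=None
for a in(-.1,.1,.25):
    s=minimize(cost,[x0[0]-25,x0[1],a],method='Nelder-Mead',options=dict(initial_simplex=[[x0[0]-25,x0[1],a],[x0[0],x0[1],a],[x0[0]-25,x0[1]+25,a],[x0[0]-25,x0[1],a+.15]]))
    print(s.x.round(3),round(s.fun))
    if best is None or s.fun<best.fun: best=s
p=best.x; np.save('p.npy',p)
pts={'tab':[-20,-78,78],'clamp':[-20,95,55],'blkR':[-20,-100,40],'blkL':[-20,50,40]}
# tiles
tiles=[]
for c,(a,b),k in(('top',(215,120),6),('scene',(205,165),4.5)):
    im=cv2.imread(f'pics/{c}0.png')[b:b+int(600/k),a:a+int(400*2/2/k)+ (20 if c=='top' else 0)]
    im=cv2.imread(f'pics/{c}0.png')[b:b+int(600/k),a:a+int((800 if 0 else 400)/k)] if 0 else cv2.imread(f'pics/{c}0.png')
    k=3.6 if c=='top' else 2.6
    cr=cv2.resize(im[b:b+int(600/k),a:a+int(400/k)],None,fx=k,fy=k,interpolation=cv2.INTER_CUBIC)
    for P in list(pts.values())+H[4:]:
        u=(proj(c,w(p,P))[0]-[a,b]+.5)*k; cv2.drawMarker(cr,tuple(int(v) for v in u),(0,0,255),0,10,1)
    tiles.append(cv2.copyMakeBorder(cr,0,600-cr.shape[0],0,0,cv2.BORDER_CONSTANT))
cv2.imwrite('pics/fit.png',np.hstack(tiles)[:, :800])
for k,v in pts.items(): print(k,w(p,v).round(1))
E
```

```text
top [ 225  134   95   70 4694]
scene [ 221  180  132   95 6967]
[5.54041e+02 3.00000e-01 1.94000e-01] 621
[5.54075e+02 1.46000e-01 1.95000e-01] 621
[5.54009e+02 9.40000e-02 2.00000e-01] 620
tab [[549.9 -80.3 228. ]]
clamp [[515.6  89.2 205. ]]
blkR [[ 554.3 -101.9  190. ]]
blkL [[524.5  45.1 190. ]]
```

View pics/fit.png

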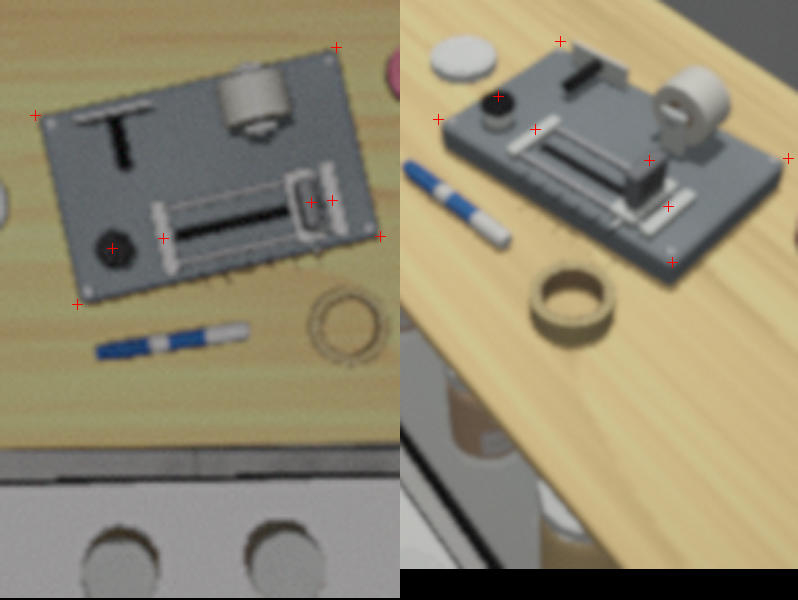

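The fit agrees with the picture to about 2–3 mm (yaw about 0.2, and the clamp and tab crosses land on the parts). First move: lift, close the fingers and turn so that tool x lies along the push direction.

Request:
{"op": "arm_command", "data": {"motion": [[[0, 0, -10], 0.13], [[0, 0, -10], 0.13], [[0, 0, -10], 0.13], [[0, 0, -10], 0.13], [[0, 0, -10], 0.13], [[0, 0, -10], 0.13], [[0, 0, -10], 0.127], [[0, 0, -10], 0], [[0, 0, 0], 0], [[0, 0, 0], 0]], "grip": 0, "newtons": 40}}

```text
time: 1.8
tool_pos: [302.6, 603.4, 319.2]
orientation: [-1.986, -2.434, -0.0]
contact_force: [-1.5, 0.5, -0.9]
grip_width: 0.1
gripper_force: 0.0
```

```bash
cat >> h.py <<'E'
def rep(p,*goals):
    from station import manip
    s=manip.get_state(); R=cv2.Rodrigues(np.array(s['orientation'],float))[0]; T=np.array(s['tool_pos'])
    a=p[2]; D=np.array([[np.cos(a),-np.sin(a),0],[np.sin(a),np.cos(a),0],[0,0,1]])
    print('t',round(s['time'],2),'TCP disp',(D.T@(T-[p[0],p[1],150])).round(1),'world',T.round(1),'Fdisp',(D.T@np.array(s['contact_force'])).round(1),'w',round(s['grip_width'],1),'tips',manip.tips_ahead)
    print(' toolx angle-push',round(np.arctan2(R[1,0],R[0,0])-a-np.pi/2,3),'tool z',R[:,2].round(3),'q6',round(s['qpos'][5],2))
    for g in goals: print(' goal',g,'tool shift',(R.T@(w(p,g)[0]-T)).round(1))
E
python3 - <<'E'
from h import *
p=np.load('p.npy'); p[1]=-1.5; p[2]=.198; np.save('p.npy',p)
rep(p,[-20,-118,170])
E
```

```text
t 1.8 TCP disp [-127.5  642.6  169.2] world [302.6 603.4 319.2] Fdisp [-1.3  0.8 -0.9] w 0.1 tips 8.0
 toolx angle-push 0.004 tool z [ 0.  0. -1.] q6 0.87
 goal [-20, -118, 170] tool shift [-761.   104.5   -0.9]
```

Request:
{"op": "arm_command", "data": {"motion": [[[-20, 6, 0], 0], [[-40, 6, 0], 0], [[-40, 6, 0], 0], [[-40, 6, 0], 0], [[-40, 6, 0], 0], [[-40, 6, 0], 0], [[-40, 6, 0], 0], [[-40, 6, 0], 0], [[-40, 6, 0], 0], [[-40, 6, 0], 0]]}}

```text
time: 2.8
tool_pos: [436.5, 240.5, 318.8]
orientation: [1.988, 2.433, -0.0]
contact_force: [0.8, 0.9, 0.4]
grip_width: -0.4
gripper_force: 0.0
```

Request:
{"op": "arm_command", "data": {"motion": [[[-40, 6, 0], 0], [[-40, 6, 0], 0], [[-40, 6, 0], 0], [[-40, 6, 0], 0], [[-40, 6, 0], 0], [[-40, 6, 0], 0], [[-40, 6, 0], 0], [[-40, 3, 0], 0], [[-40, 0, 0], 0], [[-20, 0, 0], 0]]}}

```text
time: 3.8
tool_pos: [555.3, -124.1, 318.3]
orientation: [-1.99, -2.43, 0.002]
contact_force: [-0.3, 0.5, -1.0]
grip_width: 0.1
gripper_force: 0.0
```

```bash
python3 - <<'E'
from h import *
p=np.load('p.npy'); rep(p,[-20,-118,170],[-20,-118,57])
E
```

```text
t 3.8 TCP disp [ -22.9 -120.5  168.3] world [ 555.3 -124.1  318.3] Fdisp [-0.2  0.5 -1. ] w 0.1 tips 8.0
 toolx angle-push 0.001 tool z [-0.001 -0.    -1.   ] q6 -0.46
 goal [-20, -118, 170] tool shift [ 2.5  2.9 -1.7]
 goal [-20, -118, 57] tool shift [  2.5   3.  111.3]
```

Request:
{"op": "arm_command", "data": {"motion": [[[0, 1, 14], 0], [[0, 1, 14], 0], [[0, 1, 14], 0], [[0, 0, 14], 0], [[0, 0, 14], 0], [[0, 0, 12], 0], [[0, 0, 10], 0], [[0, 0, 8], 0], [[0, 0, 6], 0], [[0, 0, 0], 0]]}}

```text
time: 4.8
tool_pos: [558.5, -120.2, 212.6]
orientation: [-1.989, -2.431, 0.001]
contact_force: [-0.4, 0.6, 0.1]
grip_width: 0.1
gripper_force: 0.0
```

```bash
python3 - <<'E'
from h import *
from station import manip
p=np.load('p.npy'); rep(p)
f=manip.grab_frame('scene')['image'][:,:,::-1][160:300,200:380]; g=manip.grab_frame('top')['image'][:,:,::-1][120:220,210:350]
a=cv2.resize(f,None,fx=2.2,fy=2.2,interpolation=3); b=cv2.resize(g,None,fx=2.8,fy=2.8,interpolation=3)
h=max(a.shape[0],b.shape[0]); P=lambda i:cv2.copyMakeBorder(i,0,h-i.shape[0],0,0,0)
cv2.imwrite('pics/down.png',np.hstack([P(a),P(b)]))
E
```

```text
t 4.8 TCP disp [ -18.9 -117.3   62.6] world [ 558.5 -120.2  212.6] Fdisp [-0.3  0.7  0.1] w 0.1 tips 8.0
 toolx angle-push 0.001 tool z [-0.001  0.    -1.   ] q6 -0.46
```

View pics/down.png

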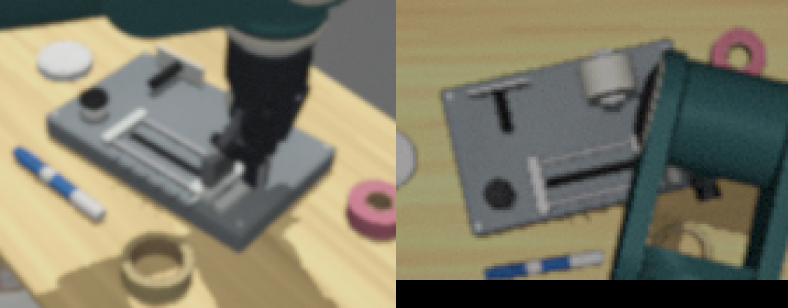

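The fingertips (255,170 in the left crop) stand to the right of the tab (215,165) with a clear gap. Approaching slowly.

Request:
{"op": "arm_command", "data": {"motion": [[[3, 0, 0], 0], [[3, 0, 0], 0], [[3, 0, 0], 0], [[3, 0, 0], 0], [[2, 0, 0], 0], [[1, 0, 0], 0], [[1, 0, 0], 0], [[1, 0, 0], 0], [[1, 0, 0], 0], [[0, 0, 0], 0]]}}

```text
time: 5.9
tool_pos: [555.1, -102.5, 213.3]
orientation: [-1.99, -2.431, -0.0]
contact_force: [0.3, 0.5, 0.4]
grip_width: 0.1
gripper_force: 0.0
```

Request:
{"op": "arm_command", "data": {"motion": [[[0.5, 0, 0], 0], [[0.5, 0, 0], 0], [[0.5, 0, 0], 0], [[0.5, 0, 0], 0], [[0.5, 0, 0], 0], [[0.5, 0, 0], 0], [[0, 0, 0], 0], [[0, 0, 0], 0], [[0, 0, 0], 0], [[0, 0, 0], 0]]}}

```text
time: 6.9
tool_pos: [554.5, -99.7, 213.3]
orientation: [1.99, 2.431, -0.0]
contact_force: [0.2, 0.4, 0.2]
grip_width: -0.0
gripper_force: 0.0
```

```bash
python3 -c "
from h import *
rep(np.load('p.npy'))"
```

```text
t 6.9 TCP disp [-18.8 -96.4  63.3] world [554.5 -99.7 213.3] Fdisp [0.3 0.4 0.2] w -0.0 tips 8.0
 toolx angle-push 0.001 tool z [-0. -0. -1.] q6 -0.42
```

Request:
{"op": "arm_command", "data": {"motion": [[[0.5, 0, 0], 0], [[0.5, 0, 0], 0], [[0.5, 0, 0], 0], [[0.5, 0, 0], 0], [[0.5, 0, 0], 0], [[0.5, 0, 0], 0], [[0, 0, 0], 0], [[0, 0, 0], 0], [[0, 0, 0], 0], [[0, 0, 0], 0]]}}

```text
time: 7.9
tool_pos: [554.0, -96.8, 213.3]
orientation: [1.99, 2.431, -0.0]
contact_force: [0.2, -1.8, -0.3]
grip_width: 0.3
gripper_force: 1.4
```

Request:
{"op": "arm_command", "data": {"motion": [[[0.5, 0, 0], 0], [[0.5, 0, 0], 0], [[0, 0, 0], 0], [[0, 0, 0], 0], [[0, 0, 0], 0], [[0, 0, 0], 0], [[0, 0, 0], 0], [[0, 0, 0], 0], [[0, 0, 0], 0], [[0, 0, 0], 0]]}}

```text
time: 8.9
tool_pos: [553.8, -96.0, 213.3]
orientation: [1.99, 2.431, -0.0]
contact_force: [1.1, -5.1, -0.9]
grip_width: 0.1
gripper_force: 2.6
```

```bash
python3 -c "
from h import *
rep(np.load('p.npy'))"
```

```text
t 8.9 TCP disp [-18.8 -92.6  63.3] world [553.8 -96.  213.3] Fdisp [ 0.1 -5.3 -0.9] w 0.1 tips 8.0
 toolx angle-push 0.001 tool z [ 0. -0. -1.] q6 -0.42
```

Contact is at dispenser y ≈ -93.5 and gives the zero. Pushing through click 1.

Request:
{"op": "arm_command", "data": {"motion": [[[1.5, 0, 0], 0], [[1.5, 0, 0], 0], [[1.5, 0, 0], 0], [[1.5, 0, 0], 0], [[1.5, 0, 0], 0], [[1.5, 0, 0], 0], [[1.5, 0, 0], 0], [[1.5, 0, 0], 0], [[0, 0, 0], 0], [[0, 0, 0], 0]]}}

```text
time: 9.9
tool_pos: [551.4, -83.9, 213.3]
orientation: [-1.99, -2.431, -0.0]
contact_force: [0.7, -0.4, 0.3]
grip_width: -0.2
gripper_force: 0.0
```

Request:
{"op": "arm_command", "data": {"motion": [[[1, 0, 0], 0], [[1, 0, 0], 0], [[1, 0, 0], 0], [[1, 0, 0], 0], [[0.5, 0, 0], 0], [[0.5, 0, 0], 0], [[0.5, 0, 0], 0], [[0, 0, 0], 0], [[0, 0, 0], 0], [[0, 0, 0], 0]]}}

```text
time: 10.9
tool_pos: [550.3, -78.6, 213.3]
orientation: [1.99, 2.431, -0.0]
contact_force: [0.4, 0.2, -0.2]
grip_width: 0.1
gripper_force: 0.0
```

```bash
python3 -c "
from h import *
rep(np.load('p.npy'))"
```

```text
t 10.9 TCP disp [-18.8 -74.9  63.3] world [550.3 -78.6 213.3] Fdisp [ 0.4  0.1 -0.2] w 0.1 tips 8.0
 toolx angle-push 0.001 tool z [ 0. -0. -1.] q6 -0.39
```

Click 1 has snapped and the finger is free at s≈18.6. Regaining contact to confirm.

Request:
{"op": "arm_command", "data": {"motion": [[[0.5, 0, 0], 0], [[0.5, 0, 0], 0], [[0.5, 0, 0], 0], [[0.5, 0, 0], 0], [[0, 0, 0], 0], [[0, 0, 0], 0], [[0, 0, 0], 0], [[0, 0, 0], 0], [[0, 0, 0], 0], [[0, 0, 0], 0]]}}

```text
time: 11.9
tool_pos: [549.9, -77.0, 213.4]
orientation: [1.99, 2.43, -0.001]
contact_force: [1.8, -5.8, -0.5]
grip_width: -0.0
gripper_force: 2.6
```

Request:
{"op": "arm_command", "data": {"motion": [[[1.5, 0, 0], 0], [[1.5, 0, 0], 0], [[1.5, 0, 0], 0], [[1.5, 0, 0], 0], [[1.5, 0, 0], 0], [[1.5, 0, 0], 0], [[1.5, 0, 0], 0], [[1.5, 0, 0], 0], [[0, 0, 0], 0], [[0, 0, 0], 0]]}}

```text
time: 12.9
tool_pos: [547.5, -64.8, 213.3]
orientation: [-1.99, -2.431, -0.0]
contact_force: [0.6, -0.9, 0.5]
grip_width: 0.2
gripper_force: 0.0
```

Request:
{"op": "arm_command", "data": {"motion": [[[1, 0, 0], 0], [[1, 0, 0], 0], [[1, 0, 0], 0], [[1, 0, 0], 0], [[1, 0, 0], 0], [[0.5, 0, 0], 0], [[0.5, 0, 0], 0], [[0, 0, 0], 0], [[0, 0, 0], 0], [[0, 0, 0], 0]]}}

```text
time: 13.9
tool_pos: [546.3, -59.0, 213.3]
orientation: [-1.99, -2.431, 0.0]
contact_force: [0.2, -0.0, -0.7]
grip_width: 0.1
gripper_force: 0.0
```

Request:
{"op": "arm_command", "data": {"motion": [[[0.5, 0, 0], 0], [[0.5, 0, 0], 0], [[0.5, 0, 0], 0], [[0.5, 0, 0], 0], [[0, 0, 0], 0], [[0, 0, 0], 0], [[0, 0, 0], 0], [[0, 0, 0], 0], [[0, 0, 0], 0], [[0, 0, 0], 0]]}}

```text
time: 14.9
tool_pos: [546.0, -57.4, 213.3]
orientation: [1.99, 2.43, -0.001]
contact_force: [1.0, -5.3, -0.3]
grip_width: 0.1
gripper_force: 2.6
```

```bash
python3 -c "
from h import *
rep(np.load('p.npy'))"
```

```text
t 14.9 TCP disp [-18.8 -53.2  63.3] world [546.  -57.4 213.3] Fdisp [-0.  -5.4 -0.3] w 0.1 tips 8.0
 toolx angle-push 0.001 tool z [ 0.    -0.001 -1.   ] q6 -0.35
```

Contact is regained at s≈40.3, so the tab is in click 2. Now the last 12 mm, into click 3.

Request:
{"op": "arm_command", "data": {"motion": [[[1.5, 0, 0], 0], [[1.5, 0, 0], 0], [[1.5, 0, 0], 0], [[1.5, 0, 0], 0], [[1.5, 0, 0], 0], [[1.5, 0, 0], 0], [[1.5, 0, 0], 0], [[1.5, 0, 0], 0], [[0, 0, 0], 0], [[0, 0, 0], 0]]}}

```text
time: 15.9
tool_pos: [543.6, -45.2, 213.3]
orientation: [1.99, 2.431, 0.0]
contact_force: [-0.1, -0.4, -0.7]
grip_width: 0.0
gripper_force: 0.0
```

```bash
python3 - <<'E'
from h import *
from station import manip
p=np.load('p.npy'); rep(p)
f=manip.grab_frame('scene')['image'][:,:,::-1][165:285,205:365]
cv2.imwrite('pics/third.png',cv2.resize(f,None,fx=5,fy=5,interpolation=3))
for s in(40,60,80): print(s,((proj('scene',w(p,[-20,-75+s,78]))[0]-[205,165]+.5)*5).round())
E
```

```text
t 15.9 TCP disp [-18.8 -40.8  63.3] world [543.6 -45.2 213.3] Fdisp [-0.2 -0.4 -0.7] w 0.0 tips 8.0
 toolx angle-push 0.001 tool z [ 0.  0. -1.] q6 -0.33
40 [405. 267.]
60 [370. 248.]
80 [336. 229.]
```

View pics/third.png

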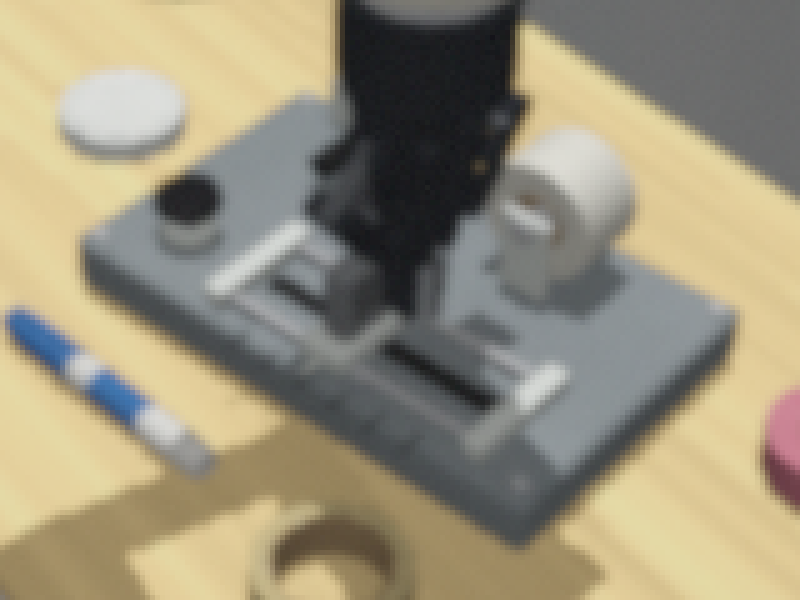

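The tab stands at about (355,262), which matches the predicted third notch (370,248) and is well off the fourth (336,229); the finger is free. I'll back off, lift and go above the plunger.

Request:
{"op": "arm_command", "data": {"motion": [[[-3, 0, 0], 0], [[-3, 0, 0], 0], [[0, 0, -8], 0], [[0, 0, -14], 0], [[0, 0, -14], 0], [[0, 0, -14], 0], [[10, 0, 0], 0], [[20, -1, 0], 0], [[25, 0, 0], 0], [[25, 0, 0], 0]]}}

```text
time: 16.95
tool_pos: [527.4, 28.4, 263.1]
orientation: [-1.99, -2.431, 0.0]
contact_force: [-0.3, -0.0, -0.8]
grip_width: -0.1
gripper_force: 0.0
```

Request:
{"op": "arm_command", "data": {"motion": [[[25, 0, 0], 0], [[22, 0, 0], 0], [[14, 0, 0], 0], [[0, 0, 10], 0], [[0, 0, 10], 0], [[0, 0, 10], 0], [[0, 0, 5], 0], [[0, 0, 0], 0], [[0, 0, 0], 0], [[0, 0, 0], 0]]}}

```text
time: 17.95
tool_pos: [516.1, 86.7, 228.8]
orientation: [1.99, 2.43, 0.001]
contact_force: [0.0, -0.5, 0.1]
grip_width: 0.0
gripper_force: 0.0
```

```bash
python3 - <<'E'
from h import *
from station import manip
p=np.load('p.npy'); rep(p,[-20,95,63],[-20,95,53])
f=manip.grab_frame('scene')['image'][:,:,::-1][165:285,205:365]
cv2.imwrite('pics/clamp.png',cv2.resize(f,None,fx=5,fy=5,interpolation=3))
E
```

```text
t 17.95 TCP disp [-19.8  93.9  78.8] world [516.1  86.7 228.8] Fdisp [-0.1 -0.5  0.1] w 0.0 tips 8.0
 toolx angle-push 0.001 tool z [ 0.001  0.    -1.   ] q6 -0.08
 goal [-20, 95, 63] tool shift [ 1.1 -0.2 15.8]
 goal [-20, 95, 53] tool shift [ 1.1 -0.2 25.8]
```

View pics/clamp.png

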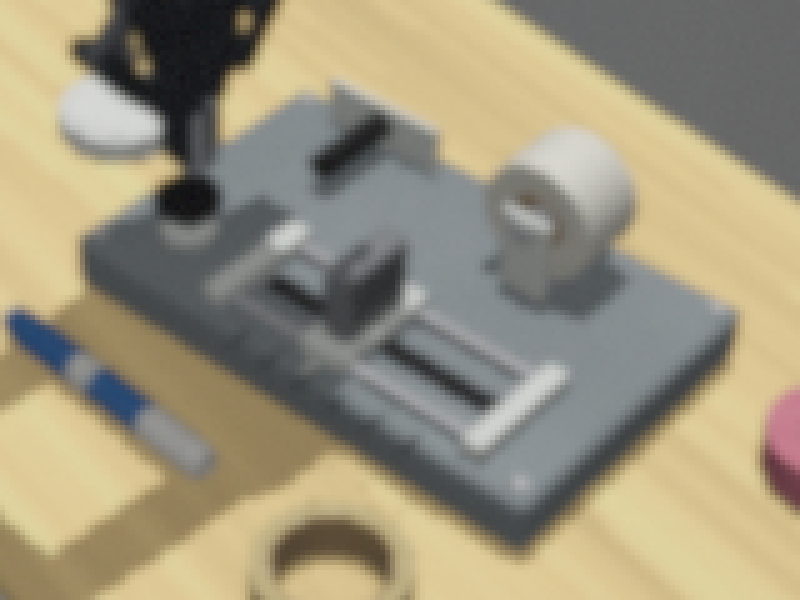

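The tab stays in notch 3, at about (365,255). The fingers hang right above the plunger at (190,195). Pressing.

Request:
{"op": "arm_command", "data": {"motion": [[[1, 0, 3], 0], [[0, 0, 3], 0], [[0, 0, 3], 0], [[0, 0, 2], 0], [[0, 0, 1], 0], [[0, 0, 1], 0], [[0, 0, 1], 0], [[0, 0, 1], 0], [[0, 0, 1], 0], [[0, 0, 1], 0]]}}

```text
time: 19.0
tool_pos: [515.8, 87.9, 211.6]
orientation: [1.99, 2.431, 0.0]
contact_force: [-0.8, -0.7, 3.5]
grip_width: 0.1
gripper_force: 2.0
```

Request:
{"op": "arm_command", "data": {"motion": [[[0, 0, 1], 0], [[0, 0, 1], 0], [[0, 0, 1], 0], [[0, 0, 1], 0], [[0, 0, 1], 0], [[0, 0, 1], 0], [[0, 0, 1], 0], [[0, 0, 0], 0], [[0, 0, 0], 0], [[0, 0, 0], 0]]}}

```text
time: 20.0
tool_pos: [515.6, 87.8, 204.1]
orientation: [-1.99, -2.431, 0.0]
contact_force: [-0.6, 0.6, 0.5]
grip_width: 0.2
gripper_force: 0.3
```

Request:
{"op": "arm_command", "data": {"motion": [[[0, 0, 0.5], 0], [[0, 0, 0.5], 0], [[0, 0, 0.5], 0], [[0, 0, 0], 0], [[0, 0, 0], 0], [[0, 0, 0], 0], [[0, 0, 0], 0], [[0, 0, 0], 0], [[0, 0, 0], 0], [[0, 0, 0], 0]]}}

```text
time: 21.0
tool_pos: [515.7, 87.9, 203.0]
orientation: [1.99, 2.431, 0.0]
contact_force: [-0.8, 0.5, 5.0]
grip_width: 0.2
gripper_force: 2.6
```

Request:
{"op": "arm_command", "data": {"motion": [[[0, 0, 0.5], 0], [[0, 0, 0.5], 0], [[0, 0, 0], 0], [[0, 0, 0], 0], [[0, 0, 0], 0], [[0, 0, 0], 0], [[0, 0, 0], 0], [[0, 0, 0], 0], [[0, 0, 0], 0], [[0, 0, 0], 0]]}}

```text
time: 22.0
tool_pos: [515.8, 87.9, 202.9]
orientation: [1.989, 2.431, 0.001]
contact_force: [-5.4, -1.8, 12.4]
grip_width: -0.0
gripper_force: 6.3
```

The plunger is on its stop: 12 N with no more travel, at the height expected for fully down. Lifting clear.

Request:
{"op": "arm_command", "data": {"motion": [[[0, 0, -2], 0], [[0, 0, -5], 0], [[0, 0, -12], 0], [[0, 0, -15], 0], [[0, 0, -15], 0], [[0, 0, -15], 0], [[0, 0, -15], 0], [[0, 0, -15], 0], [[15, 0, -5], 0], [[20, 0, 0], 0]]}}

```text
time: 23.0
tool_pos: [508.9, 122.7, 302.0]
orientation: [1.991, 2.429, 0.001]
contact_force: [0.4, -0.5, -0.7]
grip_width: 0.3
gripper_force: 0.0
```

Request:
{"op": "arm_command", "data": {"motion": [[[30, 0, 0], 0], [[30, 0, 0], 0], [[30, 0, 0], 0], [[30, 0, 0], 0], [[20, 0, 0], 0], [[10, 0, 0], 0], [[0, 0, 0], 0], [[0, 0, 0], 0], [[0, 0, 0], 0], [[0, 0, 0], 0]]}}

```text
time: 24.0
tool_pos: [479.4, 268.5, 300.9]
orientation: [1.991, 2.43, 0.0]
contact_force: [0.7, -0.2, -0.7]
grip_width: -0.2
gripper_force: 0.0
```

```bash
python3 - <<'E'
from h import *
from station import manip
p=np.load('p.npy'); rep(p)
f=manip.grab_frame('scene')['image'][:,:,::-1][165:285,205:365]
cv2.imwrite('pics/end.png',cv2.resize(f,None,fx=5,fy=5,interpolation=3))
E
```

```text
t 24.0 TCP disp [-20.1 279.4 150.9] world [479.4 268.5 300.9] Fdisp [ 0.7 -0.3 -0.7] w -0.2 tips 8.0
 toolx angle-push -0.0 tool z [ 0.  0. -1.] q6 0.27
```

View pics/end.png

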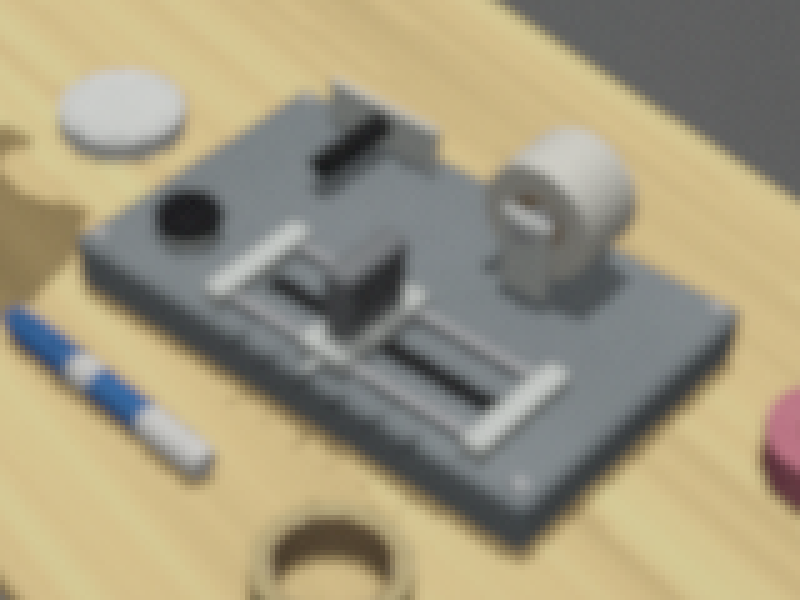

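The plunger at (190,215) is fully down, the tab at (367,255) is in the third notch, the loose things have not moved, and the arm is clear. Handing in.

```bash
python3 -c "
from station import manip
print(manip.close_job())"
```

```text
the job is handed in; nothing more can be done
None
```

The length stop is in the third click and never went into the fourth, the clamp plunger is fully down, the loose things are untouched, the arm is clear, and the job was handed in at about 24 s (no verdict was returned).

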